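# Set the loose slat of the bread stand to its gap and hold it for screwing

## Robot

A 6-joint arm with a two-finger parallel gripper is mounted at the origin on the work surface. World frame = base frame: x ahead of the robot, y to its left, z up, the work surface at z = 0. Lengths are in mm, angles in rad, forces in N, time in s.
With the tool pointing down it reaches from about 425 to 1125 mm from the base axis. Payload 14.9 kg.
Tool frame: the origin (TCP) lies at the very end of the fingers, on their centre line; the grasp point (between the pads) lies 19 mm behind it (ctrl.pinch_z is the distance from the TCP to the grasp point, in mm); z points along the fingers, y is the line along which they close (so a half turn about z gives the same grasp; the last joint's range is limited). The gripper opens to 91 mm and grips with 3 to 60 N. Pads are 32 mm wide; open, the fingers measure 118 mm over their backs; the gripper's body (76 mm by 178 mm) begins 60 mm behind the grasp point.
Start: joints at [1.302, 0.379, 1.734, -0, 1.028, -0.033], TCP at [163.541, 680.641, 213.932] pointing down, gripper open.
Joint ranges: [-2.77, 2.77], [-0.74, 2.19], [0, 2.66], [-1.06, 4.2], [0.31, 2.87], [-3.08, 3.08]. Speed limits (rad/s): [1.89, 1.89, 2.39, 3.14, 3.14, 3.14].

## Interface

Orientations are given as a rotation vector (axis times angle).
In Python, from rig import ctrl, optics, workorder, finder gives the robot as it stands. The module is installed in compiled form; this text tells all that it offers.
- The arm moves only by the shell command python3 -m creep 'ROWS' [OPENING] [FORCE]. ROWS is JSON, a list of rows, each an object of numbers: "x", "y", "z": the shift along the tool's x, y, z in cm; "yaw": the turn about the tool's z in rad. In form: [{"x": .., "y": .., "z": .., "yaw": ..}, ...]. A call has 1 to 8 rows; each row is the pose to reach, as a shift and turn from the pose commanded when the call began, along the tool's axes at that moment; what a row does not reach only later rows make up. A row lasts 1/10 s, in which the tool goes at most 50 mm and 8.59 degrees, less where a joint would pass 70% of its speed; a pose out of reach is approached as far as the arm can. A call with a gripper value outside its range is refused whole. OPENING is the opening, from 0 (shut) to 1 (fully open), set as the call begins (- or left out, the last holds). The fingers move at their own pace and stop on an object; FORCE is the grip in N (left out, the last holds). Time passes only in rows, so rows that repeat a pose let the fingers close. It gives the time, the measured TCP pose, the force, the opening and the grip force at its end, in the units of the state.
- ctrl.read_state(): the state, without advancing time (a new reading comes with each control period).
- optics.read_camera(name): name is "scene" or "top" or "wrist"; returns a dict with "frame" (400x640x3 uint8, red, green, blue), "range_z" (400x640 float32, mm along the optical axis (not along the pixel's ray), 0 where there is no reading), "fx", "fy", "cx", "cy" (pixels), "R" (3x3) and "t" (3): a world point X has camera coordinates R X + t; the wrist camera has in their place "mount" (4x4, takes a point from camera to tool coordinates, whose origin is the TCP and whose axes are the flange's). Camera axes: x right, y down, z forward; pixel columns grow to the right and rows downward; lengths in mm; the calibration is good to about 2 mm. The wrist camera is an equidistant fisheye: a pixel r from the principal point sees the ray r / f radians off the axis. A picture is of the moment at which its call begins: read the wrist's pose just before it.
- workorder.hand_in(): hands the job in; it is judged then, once.
Trained networks look in the newest picture that a camera, given by its name, has taken for a name from the list of things; names that differ only in an ending like _2 or _b are one class to them, and where a whole thing is asked for, a point or a joint stands for the part that bears it (a point fixed in the world has none). Each returns a list of dicts, best first, with "conf" (0 to 1); they miss things now and then, are a little off and sometimes report something else, mostly with a low value. They report only what shows in the picture. A call takes as long as a camera call. They do not tell look-alikes from the thing itself.
- finder.search_frame(query, camera): "box" ([left, top, right, bottom] in pixels, round what is visible of it).
The state is a dict: "clock": time; "joint_pos": joint angles; "qd": joint speeds; "effort": joint torques, N m; "position": TCP position; "eef_rot": TCP orientation; "force": force on the tool from outside, world axes, zero at the start; "wrist_torque": the same for the moment, N m; "width": finger opening in mm; "grip_force": force on a finger pad.
Only numpy, scipy, OpenCV 4.12 (cv2) and the standard library are available. Lean on these libraries where they do the work, as an engineer would, in place of code of your own. Each camera call takes 0.05 s, during which the arm holds its last target. There are 200 camera calls.

## Task

The outer slat of the bread stand has come unscrewed and lies askew. Stand the spacer (the thinner plywood block) upright in the gap beside the loose slat, along its still fixed neighbour and down on the bearer, at the end where the gap is wide enough to take it without shifting the slat, and let go of it. Then push the loose slat from its outer side against the spacer until it is snug along it and parallel with the other slats, and finish while holding it firmly pressed there, ready to be screwed down; leave everything else on the counter where it is.

Things in the scene. Friction and masses are not known exactly. Their poses are not given: they have to be found in the camera images.
- stand: slatted bread stand of weathered grey wood, fixed to the counter. Four parallel slats, 250 (along x) x 55 (along y) x 18 mm, lie on two bearers, tops at z = 43 mm; proper gaps 16 mm. This body is the bearers and the two inner slats, centred at y = +-35.5 mm, outer side faces at y = +-63 mm. Origin: on the counter under the stand's centre; z up.
- bearer_a (a point): middle of the top face of one bearer, at x = +85, y = 0, z = 25 mm of the stand's frame. A bearer is a bar under the slats: 40 mm wide along the stand's x, 252 mm long along its y, 25 mm high, lying on the counter; the spacer stands on it with 15 mm of overhang each side.
- bearer_b (a point): the same on the other bearer, at x = -85, y = 0, z = 25 mm of the stand's frame.
- edge_slat: the outer slat that is still screwed down (steel screw heads over the bearers), 250 x 55 x 18 mm, fixed, on the stand's +y or -y side, across from the loose one. Origin: centre of its underside.
- loose_slat: loose outer slat, 250 (its x) x 55 (y) x 18 mm, 0.13-0.24 kg, bare screw holes, on the stand's +y or -y side. Askew by some 0.1 rad: gap to its neighbour about 25 mm over one bearer, 7 mm over the other. Slides easily; pushed on its free outer side behind the spacer, a little towards the slat's nearer end, it turns until it lies along it. Origin: centre of its underside; z up.
- spacer: the spacer: plain plywood block 70 (along its x) x 16 (y, the thickness) x 55 mm high, about 0.04 kg, standing on the counter to the left or right of the stand. The thinner of two similar blocks. Origin: centre of its underside; z up.
- thick_block: plain plywood block 70 x 32 x 55 mm high, standing upright like the spacer but twice as thick; not for this gap. Origin: centre of its underside, x along its 70 mm length.
- jam_jar: closed glass jar, 64 mm across, 90 mm high. Origin: centre of its underside.
- brioche: round golden loaf, 120 mm across, 90 mm high. Origin: centre of its underside.
- tape_measure: pocket tape measure, 70 x 35 x 62 mm high. Origin: centre of its underside.
- screw_tin: open steel tin of screws, 110 x 80 x 32 mm high. Origin: centre of its underside.
- drill: cordless drill standing on its battery, 0.21 m high, chuck pointing to its -x. Origin: centre of its underside.
- price_slate: small slate price board on a wooden foot, 110 mm wide, 85 mm high. Origin: centre of its underside.
Mind the look-alikes: they are no part of the job. What is shaped like the spacer but black or pink is not meant.

How it is judged:
By the outcome, as a careful person would: the job done as asked, in the order asked, and still so for the second after the job is handed in, while the arm keeps its last pose, push and grip.
It also fails if it takes over 48 s, if anything falls off the work surface, if the arm or the gripper's body presses on something with over 40 N, if the wrist force passes 120 N, or if a joint passes its speed limit or range.

## Working session

There is one attempt and no reset: what is moved stays moved. The work goes in short steps, Python scripts to look and compute and a shell command to move; the robot and the scene stay as the last step left them, time stands still between calls to the robot, and variables do not carry over. Pictures are saved under pics/ and viewed, at most 10 in all, crops included, and the job is handed in when it is done.

```bash
mkdir -p pics; cat > h.py <<'E'
import numpy as np, cv2
from rig import ctrl, optics, workorder, finder
def cloud(c):
    d=c["range_z"].astype(float); v,u=np.mgrid[:400,:640]
    P=np.dstack([(u-c["cx"])/c["fx"]*d,(v-c["cy"])/c["fy"]*d,d])
    W=(P-np.array(c["t"]))@np.array(c["R"])
    W[d<=0]=np.nan
    return W
E
python3 - <<'E'
from h import *
s=ctrl.read_state(); print({k:np.round(v,3) for k,v in s.items()})
for n in("scene","top"):
    c=optics.read_camera(n); cv2.imwrite(f"pics/{n}0.png",c["frame"][:,:,::-1]); np.savez(f"{n}0.npz",**c)
    W=cloud(c)
    for q in("stand","loose_slat","edge_slat","spacer","thick_block","jam_jar","brioche","tape_measure","screw_tin","drill","price_slate"):
        for r in finder.search_frame(q,n)[:4]:
            b=np.array(r["box"]); u,v=int((b[0]+b[2])/2),int((b[1]+b[3])/2)
            print(n,q,round(r["conf"],2),b.round(),W[min(v,399),min(u,639)].round())
print(ctrl.read_state()["clock"])
E
```

```text
{'clock': np.float64(0.0), 'joint_pos': array([ 1.302,  0.379,  1.735,  0.   ,  1.029, -0.033]), 'qd': array([-0.   ,  0.001, -0.001,  0.001, -0.002, -0.002]), 'effort': array([ 3.0000e-03, -7.6375e+01, -4.3437e+01,  6.5000e-02,  4.2000e-02,
       -0.0000e+00]), 'position': array([163.444, 680.24 , 213.296]), 'eef_rot': array([-3.70e-01, -3.12e+00,  2.00e-03]), 'force': array([ 0.089,  0.491, -0.211]), 'wrist_torque': array([-0.011, -0.001, -0.031]), 'grip_force': np.float64(0.0), 'width': np.float64(91.065)}
scene stand 0.78 [293. 169. 370. 241.] [582.   7.  36.]
scene loose_slat 0.7 [332. 161. 389. 220.] [560. 104.  47.]
scene loose_slat 0.43 [414. 132. 439. 158.] [437. 377.  53.]
scene edge_slat 0.63 [268. 180. 317. 248.] [ 592. -112.   47.]
scene spacer 0.95 [417. 185. 442. 205.] [633. 293.  44.]
scene spacer 0.76 [406. 154. 416. 181.] [526. 278.  62.]
scene spacer 0.76 [380. 136. 404. 156.] [389. 277.  39.]
scene thick_block 0.76 [211. 196. 225. 216.] [ 505. -308.   57.]
scene thick_block 0.59 [268. 180. 314. 248.] [ 591. -114.   47.]
scene jam_jar 0.9 [449. 164. 475. 199.] [63
[... 737 characters left out ...]
0. 284. 229. 289.] [387. 273.  56.]
top thick_block 0.73 [421. 228. 443. 255.] [ 493. -310.   59.]
top thick_block 0.65 [154. 190. 183. 215.] [609. 387.  90.]
top thick_block 0.6 [283. 172. 350. 264.] [569.   0.  -2.]
top jam_jar 0.55 [153. 188. 186. 219.] [607. 385.  86.]
top brioche 0.91 [449. 180. 496. 228.] [ 590. -412.   89.]
top tape_measure 0.78 [164. 259. 190. 284.] [428. 374.  56.]
top tape_measure 0.55 [408.  90. 465. 181.] [ 748. -300.  191.]
top tape_measure 0.24 [422. 228. 442. 258.] [ 488. -310.   55.]
top screw_tin 0.97 [259. 121. 291. 160.] [788. 115.  18.]
top drill 0.92 [407.  90. 464. 182.] [ 746. -298.  190.]
top price_slate 0.64 [184. 146. 229. 178.] [729. 303.  32.]
1.2
```

View pics/top0.png

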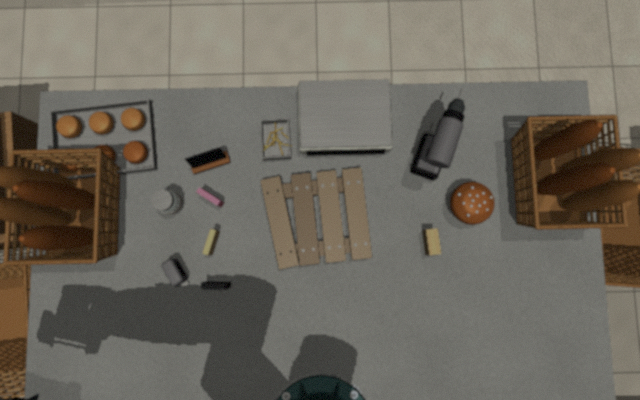

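View pics/scene0.png

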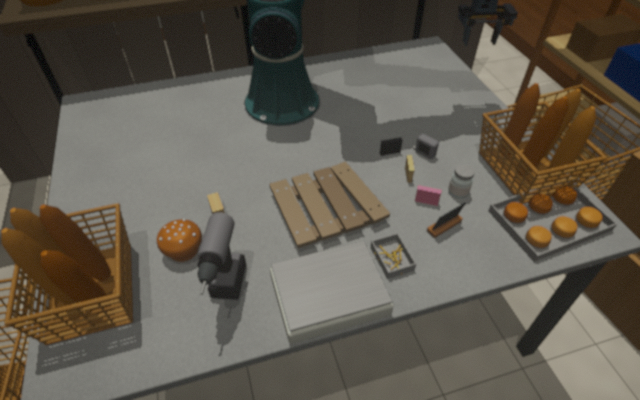

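Top view: the loose slat is at (282,222), on the +y side, with its gap wide at the far (+x) end, around (287,185). Spacer candidates: pale thin block (210,242), pink (209,196), black (216,285), and pale thick block (432,241). I choose (210,242), the thin plain one, and will check it in a close crop and fit the poses.

```bash
python3 - <<'E'
from h import *
c=dict(np.load("top0.npz")); W=cloud(c); f=c["frame"][:,:,::-1]
a=cv2.resize(f[165:275,250:380],None,fx=4.4,fy=4.4,interpolation=cv2.INTER_CUBIC)
b=cv2.resize(f[180:295,150:235],None,fx=4.2,fy=4.2,interpolation=cv2.INTER_CUBIC)
H=max(a.shape[0],b.shape[0]); pad=lambda i:cv2.copyMakeBorder(i,0,H-i.shape[0],0,0,cv2.BORDER_CONSTANT)
o=np.hstack([pad(a)[:, :440],pad(b)]) ; cv2.imwrite("pics/crop1.png",o[:600,:800]); print(o.shape)
# height-based fits
def rect(m):
    p=W[m][:,:2]; (ctr,sz,an)=cv2.minAreaRect(p.astype(np.float32)); return len(p),np.round(ctr,1),np.round(sz,1),round(an,1),np.median(W[m][:,2]).round(1)
x,y,z=W[...,0],W[...,1],W[...,2]
for nm,(cx,cy) in dict(spacer=(506,286),thick=(493,-310),black=(387,273),pink=(622,285)).items():
    print(nm,rect((abs(x-cx)<60)&(abs(y-cy)<45)&(z>42)&(z<70)))
m=((z>35)&(z<52)&(abs(x-570)<150)&(abs(y)<170)).astype(np.uint8)
n,l,st,ce=cv2.connectedComponentsWithStats(m,connectivity=4)
for i in range(1,n):
    if st[i,4]>100: print(st[i],rect(l==i))
# row-wise slat edges in y (between bearers), from height mask
for xx in range(470,690,20):
    s=(abs(x-xx)<1.6)&(abs(y)<170); yy=y[s];zz=z[s];k=np.argsort(yy); hi=(zz[k]>35).astype(int); yk=yy[k]
    e=np.where(np.diff(hi)!=0)[0]; print(xx,[round(float((yk[j]+yk[j+1])/2)) for j in e])
E
```

```text
(484, 797, 3)
spacer (182, array([505.8, 287.2]), array([17.3, 70.2]), 71.7, np.float64(53.9))
thick (333, array([ 493.3, -314.5]), array([69.9, 32.8]), 5.5, np.float64(54.8))
black (172, array([389.6, 273.5]), array([70.2, 16.2]), 88.0, np.float64(54.1))
pink (162, array([629.1, 291. ]), array([70.9, 16.1]), 56.2, np.float64(54.1))
[ 342  167   31   93 1838] (1838, array([ 576. , -111.9]), array([250.2,  55.4]), 5.0, np.float64(42.9))
[ 317  170   29   92 1834] (1834, array([569.7, -41.4]), array([249.4,  55.2]), 4.9, np.float64(42.7))
[ 291  172   29   93 1834] (1834, array([563.9,  29.4]), array([250.5,  55. ]), 4.9, np.float64(42.6))
[ 261  176   38   93 1844] (1844, array([555.9,  99.7]), array([250.3,  55.4]), 11.4, np.float64(42.7))
470 [-151, -93, -79, -22, -5, 49, 55, 113]
490 [-149, -93, -77, -19, -6, 52, 60, 116]
510 [-147, -92, -75, -20, -3, 55, 62, 63, 65, 121]
530 [-145, -89, -73, -17, -1, 54, 67, 123]
550 [-145, -87, -70, -15, 2, 57, 69, 71, 72, 129]
570 [-143, -85, -71, -13, 3, 59, 75, 133]
590 [-141, -84, -83, -83, -69, -13, 3, 60, 77, 79, 80, 137]
610 [-139, -83, -66, -11, 6, 62, 83, 141]
630 [-136, -81, -64, -8, 8, 63, 87, 144]
650 [-134, -78, -61, -6, 10, 66, 91, 149]
670 [-134, -76, -59, -5, 10, 66, 96, 153]
```

View pics/crop1.png

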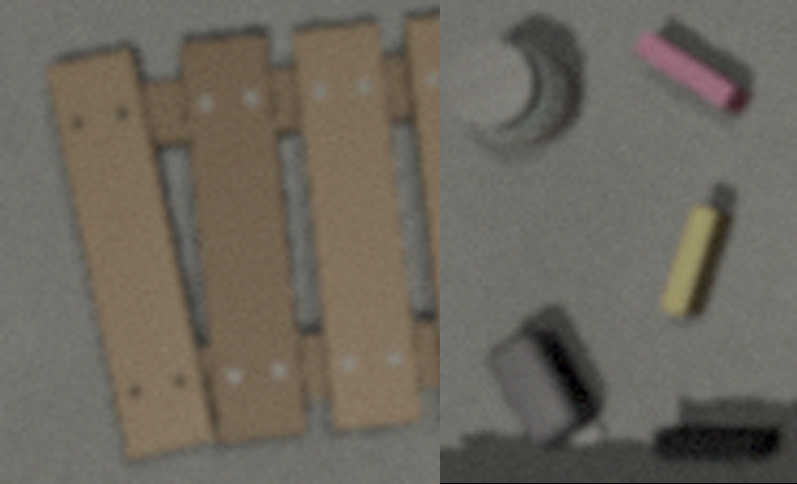

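Crop: spacer is the pale yellow block at crop (690,262), thin (fit 17x70 mm). The thick one fits 33x70. The loose slat's wide gap is at the top (far) end, crop (165,110). Poses are good, so I'll plan the moves.

```bash
cat >> h.py <<'E'
from scipy.spatial.transform import Rotation as Ro
S0=np.array([566.8,-6.0]); SA=np.radians(4.95)
def sw(x,y): return S0+np.array([[np.cos(SA),-np.sin(SA)],[np.sin(SA),np.cos(SA)]])@[x,y]
def ws(p): return np.array([[np.cos(SA),np.sin(SA)],[-np.sin(SA),np.cos(SA)]])@(np.array(p)[:2]-S0)
def plan(xyz,yang,pos=None):
    s=ctrl.read_state(); R=Ro.from_rotvec(s["eef_rot"]).as_matrix(); p=np.array(s["position"] if pos is None else pos)
    d=R.T@(np.array(xyz)-p)/10; a=np.arctan2(R[1,1],R[0,1]); w=(a-np.radians(yang)+np.pi/2)%np.pi-np.pi/2
    print("x %.2f y %.2f z %.2f yaw %.3f"%(*d,w),"tool y at",np.degrees(a).round(2),"tilt",R[:,2].round(3))
E
python3 - <<'E'
from h import *
plan([505.8,287.2,115],71.7)
W=cloud(dict(np.load("top0.npz"))); x,y,z=W[...,0],W[...,1],W[...,2]
t=sw(85,72); print(t); m=(abs(x-t[0])<80)&(abs(y-t[1])<120); print(np.nanmax(z[m]))
m=(z>60)&(x>690)&(x<800)&(y<40)&(y>-150); print("box front",np.nanmin(x[m]),np.nanmax(z[m]))
c=dict(np.load("top0.npz"))
E
```

```text
x -42.47 y -30.26 z 9.89 yaw 0.084 tool y at 76.49 tilt [-0. -0. -1.]
[645.27036366  73.0658082 ]
50.51641129801795
box front 754.8424844553189 71.16388505793721
```

```bash
python3 -m creep '[{"x":-42.5,"y":-30.3,"z":9.9,"yaw":0.084},{"x":-42.5,"y":-30.3,"z":9.9,"yaw":0.084},{"x":-42.5,"y":-30.3,"z":9.9,"yaw":0.084},{"x":-42.5,"y":-30.3,"z":9.9,"yaw":0.084},{"x":-42.5,"y":-30.3,"z":9.9,"yaw":0.084},{"x":-42.5,"y":-30.3,"z":9.9,"yaw":0.084},{"x":-42.5,"y":-30.3,"z":9.9,"yaw":0.084},{"x":-42.5,"y":-30.3,"z":9.9,"yaw":0.084}]' 1
python3 -c "
from h import *
plan([505.8,287.2,115],71.7)"
```

```text
clock: 2.0
position: [422.5, 382.5, 139.3]
eef_rot: [0.5, 3.101, 0.001]
force: [1.7, 0.6, -0.5]
width: 91.6
grip_force: 0.0
x -10.90 y -6.43 z 2.43 yaw -0.000 tool y at 71.68 tilt [ 0.  0. -1.]
```

```bash
python3 -m creep '[{"x":-10.9,"y":-6.4,"z":2.4},{"x":-10.9,"y":-6.4,"z":2.4},{"x":-10.9,"y":-6.4,"z":2.4},{"x":-10.9,"y":-6.4,"z":2.4},{"x":-10.9,"y":-6.4,"z":2.4},{"x":-10.9,"y":-6.4,"z":2.4}]'
python3 - <<'E'
from h import *
s=ctrl.read_state(); c=optics.read_camera("wrist")
cv2.imwrite("pics/w1.png",c["frame"][:,:,::-1])
M=np.array(c["mount"]); print(M.round(2), c["fx"],c["cx"],c["cy"])
d=c["range_z"].astype(float); v,u=np.mgrid[:400,:640]
a,b=(u-c["cx"])/c["fx"],(v-c["cy"])/c["fy"]; r=np.hypot(a,b)+1e-9; k=np.tan(np.minimum(r,1.5))/r
P=np.dstack([a*k*d,b*k*d,d]); T=P@M[:3,:3].T+M[:3,3]
R=Ro.from_rotvec(s["eef_rot"]).as_matrix(); W=T@R.T+s["position"]; W[d<=0]=np.nan
x,y,z=W[...,0],W[...,1],W[...,2]
m=(abs(x-506)<50)&(abs(y-287)<35)&(z>45)&(z<64)
p=W[m]; print(len(p),np.median(p[:,2]),cv2.minAreaRect(p[:,:2].astype(np.float32)),p.mean(0))
plan([505.8,287.2,115],71.7); print(s["clock"],s["position"])
E
```

```text
[[   0.     -0.97   -0.24   68.1 ]
 [   1.      0.      0.     -1.32]
 [  -0.     -0.24    0.97 -170.95]
 [   0.      0.      0.      1.  ]] 309.70691628693146 318.6269683054555 203.99027944503646
656 55.08112336419579 ((493.834228515625, 291.57904052734375), (17.121761322021484, 47.30958557128906), 71.83296203613281) [491.86675386 293.30381483  54.60902971]
x -10.51 y -6.07 z 2.30 yaw -0.002 tool y at 71.57 tilt [-0.    -0.002 -1.   ]
2.0 [422.49634147 382.49546989 139.30371051]$[0]: bad value
```

View pics/w1.png

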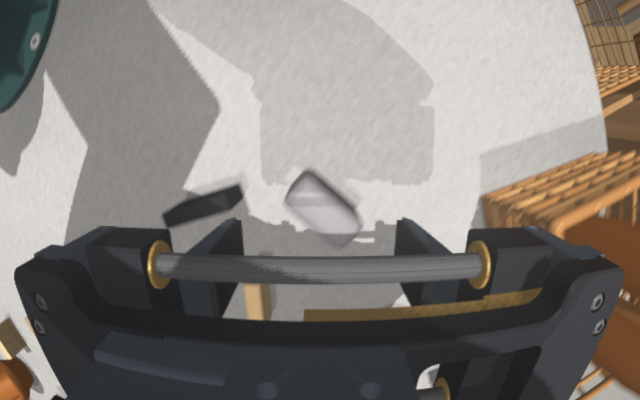

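The wrist picture shows the spacer partly behind the bar at (257,298). Its fit agrees with the top camera to 0.5 mm. The move was refused because every row needs all its keys, so I'll send it again in full.

```bash
python3 -m creep '[{"x":-10.6,"y":-6.1,"z":2.3,"yaw":0},{"x":-10.6,"y":-6.1,"z":2.3,"yaw":0},{"x":-10.6,"y":-6.1,"z":2.3,"yaw":0},{"x":-10.6,"y":-6.1,"z":2.3,"yaw":0},{"x":-10.6,"y":-6.1,"z":2.3,"yaw":0},{"x":-10.6,"y":-6.1,"z":2.3,"yaw":0}]'
python3 -c "
from h import *
plan([505.8,287.2,26],71.75)"
```

```text
clock: 2.65
position: [502.4, 293.5, 116.6]
eef_rot: [0.499, 3.102, 0.0]
force: [-0.1, 0.1, -0.3]
width: 91.6
grip_force: 0.0
x -0.52 y -0.49 z 9.06 yaw -0.001 tool y at 71.71 tilt [ 0.  0. -1.]
```

```bash
python3 -m creep '[{"x":-0.5,"y":-0.5,"z":3,"yaw":0},{"x":-0.5,"y":-0.5,"z":5.5,"yaw":0},{"x":-0.5,"y":-0.5,"z":8,"yaw":0},{"x":-0.5,"y":-0.5,"z":9,"yaw":0},{"x":-0.5,"y":-0.5,"z":9,"yaw":0},{"x":-0.5,"y":-0.5,"z":9,"yaw":0}]'
python3 -c "
from h import *
plan([505.8,287.2,26],71.75)"
```

```text
clock: 3.25
position: [506.2, 287.2, 27.3]
eef_rot: [0.499, 3.101, 0.001]
force: [-0.2, -0.4, 0.9]
width: 91.0
grip_force: 0.0
x 0.04 y -0.01 z 0.13 yaw -0.001 tool y at 71.72 tilt [ 0.001  0.    -1.   ]
```

```bash
python3 -m creep '[{"x":0,"y":0,"z":0.1,"yaw":0},{"x":0,"y":0,"z":0.1,"yaw":0},{"x":0,"y":0,"z":0.1,"yaw":0},{"x":0,"y":0,"z":0.1,"yaw":0},{"x":0,"y":0,"z":0.1,"yaw":0},{"x":0,"y":0,"z":0.1,"yaw":0},{"x":0,"y":0,"z":0.1,"yaw":0},{"x":0,"y":0,"z":0.1,"yaw":0}]' 0 25
```

```text
clock: 4.05
position: [506.0, 286.5, 25.4]
eef_rot: [-0.5, -3.101, 0.0]
force: [-0.2, 0.4, 0.8]
width: 30.1
grip_force: 0.0
```

```bash
python3 -m creep '[{"x":0,"y":0,"z":0,"yaw":0},{"x":0,"y":0,"z":0,"yaw":0},{"x":0,"y":0,"z":0,"yaw":0},{"x":0,"y":0,"z":0,"yaw":0}]'
```

```text
clock: 4.45
position: [506.0, 286.5, 25.4]
eef_rot: [0.5, 3.102, -0.0]
force: [0.3, 0.9, 0.3]
width: 15.7
grip_force: 25.0
```

```bash
python3 -m creep '[{"x":0,"y":0,"z":-3,"yaw":0},{"x":0,"y":0,"z":-7,"yaw":0},{"x":0,"y":0,"z":-8,"yaw":0},{"x":0,"y":0,"z":-8,"yaw":0}]'
python3 -c "
from h import *
plan([*sw(85,73),105],94.95)"
```

```text
clock: 4.85
position: [506.9, 287.0, 107.0]
eef_rot: [0.5, 3.099, 0.003]
force: [-0.2, -0.3, -0.6]
width: 15.5
grip_force: 25.0
x -19.82 y -15.87 z 0.21 yaw -0.406 tool y at 71.68 tilt [ 0.003  0.001 -1.   ]
```

```bash
python3 -m creep '[{"x":-3.5,"y":-2.8,"z":0.2,"yaw":-0.08},{"x":-7,"y":-5.6,"z":0.2,"yaw":-0.16},{"x":-10.5,"y":-8.4,"z":0.2,"yaw":-0.24},{"x":-14,"y":-11.2,"z":0.2,"yaw":-0.32},{"x":-17.5,"y":-14,"z":0.2,"yaw":-0.406},{"x":-19.8,"y":-15.9,"z":0.2,"yaw":-0.406},{"x":-19.8,"y":-15.9,"z":0.2,"yaw":-0.406},{"x":-19.8,"y":-15.9,"z":0.2,"yaw":-0.406}]'
python3 - <<'E'
from h import *
plan([*sw(85,73),105],94.95); s=ctrl.read_state(); c=optics.read_camera("wrist")
cv2.imwrite("pics/w2.png",c["frame"][:,:,::-1])
M=np.array(c["mount"]); d=c["range_z"].astype(float); v,u=np.mgrid[:400,:640]
a,b=(u-c["cx"])/c["fx"],(v-c["cy"])/c["fy"]; r=np.hypot(a,b)+1e-9; k=np.tan(np.minimum(r,1.5))/r
T=np.dstack([a*k*d,b*k*d,d])@M[:3,:3].T+M[:3,3]
W=T@Ro.from_rotvec(s["eef_rot"]).as_matrix().T+s["position"]; W[d<=0]=np.nan; np.savez("w2.npz",W=W)
Q=W.reshape(-1,3); Q=Q[np.isfinite(Q[:,2])]; q=np.array([ws(p) for p in Q]); z=Q[:,2]
for xx in range(-60,125,10):
    m=(abs(q[:,0]-xx)<2)&(q[:,1]>-30)&(q[:,1]<190); 
    hi=np.sort(q[m&(z>37)&(z<50),1])
    if len(hi)<10: continue
    g=np.where(np.diff(hi)>5)[0]; print(xx,[(round(hi[i],1),round(hi[i+1],1)) for i in g],hi[[0,-1]].round(1))
E
```

```text
clock: 5.65
position: [643.1, 72.8, 101.6]
eef_rot: [0.133, -3.136, -0.0]
force: [-0.7, 0.1, 0.2]
width: 16.1
grip_force: 25.0
x -0.21 y 0.11 z -0.34 yaw -0.002 tool y at 94.86 tilt [-0.002 -0.    -1.   ]
-60 [(np.float64(-6.9), np.float64(8.5)), (np.float64(63.0), np.float64(72.6))] [-29.6 127.3]
-50 [(np.float64(-7.0), np.float64(9.0)), (np.float64(63.0), np.float64(73.3))] [-29.7 128.5]
-40 [(np.float64(-7.1), np.float64(8.3)), (np.float64(63.1), np.float64(75.5))] [-29.9 131. ]
-30 [(np.float64(-6.9), np.float64(9.0)), (np.float64(63.6), np.float64(76.2))] [-29.8 131.1]
-20 [(np.float64(-6.8), np.float64(9.5)), (np.float64(63.7), np.float64(77.0))] [-30.  133.3]
-10 [(np.float64(-6.8), np.float64(9.5)), (np.float64(63.7), np.float64(77.7))] [-29.7 133.2]
0 [(np.float64(-7.0), np.float64(8.1)), (np.float64(63.7), np.float64(79.8))] [-29.9 134.8]
10 [(np.float64(-7.3), np.float64(8.2)), (np.float64(63.7), np.float64(80.6))] [-29.8 135.2]
20 [(np.float64(-6.9), np.float64(9.0)), (np.float64(63.6), np.float64(81.4))] [-29.9 137.3]
30 [(np.float64(-7.0), np.float64(9.5)), (np.float64(62.9), np.float64(82.9))] [-29.9 137.3]
40 [(np.float64(-6.9), np.float64(7.9)), (np.float64(62.8), np.float64(83.8))] [-29.9 139.8]
50 [(np.float64(-6.7), np.float64(8.6)), (np.float64(62.8), np.float64(84.7))] [-29.9 139.9]
60 [(np.float64(-7.5), np.float64(8.7)), (np.float64(59.7), np.float64(86.8))] [-29.9 141.3]
70 [(np.float64(-6.6), np.float64(9.2)), (np.float64(57.3), np.float64(87.8))] [-30.  141.9]
80 [(np.float64(-6.7), np.float64(8.1)), (np.float64(57.1), np.float64(88.3))] [-29.8 143.9]
90 [(np.float64(-6.9), np.float64(9.1)), (np.float64(46.0), np.float64(96.0))] [-29.9 144.6]
100 [] [-30.  -20.3]
```

View pics/w2.png

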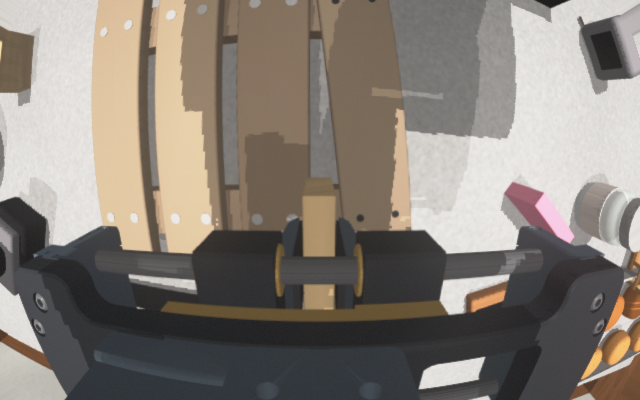

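The wrist picture shows the gripped spacer at (319,235), held straight over the wide gap. The fit confirms the neighbour face at y≈63 and the loose slat at 84.7 at the spacer's near end. Lowering.

```bash
python3 -m creep '[{"x":-0.1,"y":0.1,"z":0,"yaw":0},{"x":-0.1,"y":0.1,"z":0.5,"yaw":0},{"x":-0.1,"y":0.1,"z":1.2,"yaw":0},{"x":-0.1,"y":0.1,"z":1.8,"yaw":0},{"x":-0.1,"y":0.1,"z":1.8,"yaw":0},{"x":-0.1,"y":0.1,"z":1.8,"yaw":0}]'
python3 -c "
from h import *
plan([*sw(85,73),52],94.95);s=ctrl.read_state();print(s['position'],ws(s['position']))"
```

```text
clock: 6.3
position: [644.7, 74.5, 85.1]
eef_rot: [0.135, -3.138, 0.0]
force: [-0.5, 0.6, -0.6]
width: 16.0
grip_force: 25.0
x -0.04 y -0.04 z 3.31 yaw -0.000 tool y at 94.94 tilt [-0.001 -0.    -1.   ]
[644.7179228   74.46164098  85.09208728] [84.57006087 73.43829496]
```

```bash
python3 -m creep '[{"x":0,"y":-0.04,"z":1,"yaw":0},{"x":0,"y":-0.04,"z":2,"yaw":0},{"x":0,"y":-0.04,"z":2.7,"yaw":0},{"x":0,"y":-0.04,"z":3.2,"yaw":0},{"x":0,"y":-0.04,"z":3.3,"yaw":0},{"x":0,"y":-0.04,"z":3.4,"yaw":0},{"x":0,"y":-0.04,"z":3.4,"yaw":0}]'
python3 -c "
from h import *
plan([*sw(85,73),50.4],94.95);s=ctrl.read_state();print(s['position'],ws(s['position']))"
```

```text
clock: 7.0
position: [645.0, 74.0, 51.5]
eef_rot: [-0.135, 3.139, -0.0]
force: [1.3, -0.7, -0.9]
width: 16.1
grip_force: 25.0
x -0.01 y 0.00 z 0.11 yaw -0.000 tool y at 94.94 tilt [ 0.  0. -1.]
[645.0452827   74.02921743  51.48203887] [84.85888759 72.9792375 ]
```

```bash
python3 -m creep '[{"x":0,"y":0,"z":0.1,"yaw":0},{"x":0,"y":0,"z":0.12,"yaw":0},{"x":0,"y":0,"z":0.12,"yaw":0}]'
```

```text
clock: 7.3
position: [645.1, 74.0, 50.4]
eef_rot: [-0.135, 3.138, 0.0]
force: [-0.1, 0.1, 0.9]
width: 15.9
grip_force: 25.0
```

```bash
python3 -m creep '[{"x":0,"y":0,"z":0.05,"yaw":0},{"x":0,"y":0,"z":0.1,"yaw":0},{"x":0,"y":0,"z":0.1,"yaw":0}]'
```

```text
clock: 7.6
position: [645.1, 74.0, 50.3]
eef_rot: [0.135, -3.139, 0.0]
force: [-7.4, -0.4, 16.7]
width: 15.8
grip_force: 25.0
```

It has touched the bearer. I'll ease off slightly and let go.

```bash
python3 -m creep '[{"x":0,"y":0,"z":-0.07,"yaw":0},{"x":0,"y":0,"z":-0.07,"yaw":0},{"x":0,"y":0,"z":-0.07,"yaw":0},{"x":0,"y":0,"z":-0.07,"yaw":0},{"x":0,"y":0,"z":-0.07,"yaw":0},{"x":0,"y":0,"z":-0.07,"yaw":0}]' 0.6
python3 -m creep '[{"x":0,"y":0,"z":-2,"yaw":0},{"x":0,"y":0,"z":-5,"yaw":0},{"x":0,"y":0,"z":-8,"yaw":0},{"x":0,"y":0,"z":-10,"yaw":0},{"x":0,"y":0,"z":-10,"yaw":0}]'
python3 - <<'E'
from h import *
s=ctrl.read_state(); print(s["clock"],s["position"],ws(s["position"]),s["force"])
plan([*sw(93,185),150],94.95)
E
```

```text
clock: 8.2
position: [644.9, 74.0, 49.8]
eef_rot: [0.135, -3.139, -0.0]
force: [-0.1, -0.4, 0.1]
width: 54.5
grip_force: 0.0
clock: 8.7
position: [646.6, 74.1, 152.9]
eef_rot: [-0.135, 3.134, 0.0]
force: [-0.1, 0.0, 0.3]
width: 54.6
grip_force: 0.0
8.7 [646.5538124   74.14672205 152.90876418] [86.37193009 72.96613832] [-0.05942972  0.04046557  0.33068983]
x -0.66 y 11.20 z 0.29 yaw -0.000 tool y at 94.94 tilt [ 0.004  0.    -1.   ]
```

```bash
python3 -m creep '[{"x":-0.9,"y":5,"z":0,"yaw":0},{"x":-0.9,"y":10,"z":0,"yaw":0},{"x":-0.9,"y":11.2,"z":0,"yaw":0},{"x":-0.9,"y":11.2,"z":0,"yaw":0},{"x":-0.9,"y":11.2,"z":0,"yaw":0},{"x":-0.9,"y":11.2,"z":0,"yaw":0}]' 0
python3 - <<'E'
from h import *
s=ctrl.read_state(); print(s["clock"],s["position"],ws(s["position"]),s["width"])
plan([*sw(95,185),21],94.95)
for n in("wrist","top"):
    c=optics.read_camera(n); cv2.imwrite(f"pics/{n}3.png",c["frame"][:,:,::-1])
    if n=="wrist":
        M=np.array(c["mount"]); d=c["range_z"].astype(float); v,u=np.mgrid[:400,:640]
        a,b=(u-c["cx"])/c["fx"],(v-c["cy"])/c["fy"]; r=np.hypot(a,b)+1e-9; k=np.tan(np.minimum(r,1.5))/r
        W=(np.dstack([a*k*d,b*k*d,d])@M[:3,:3].T+M[:3,3])@Ro.from_rotvec(s["eef_rot"]).as_matrix().T+s["position"]; W[d<=0]=np.nan
    else: W=cloud(c)
    Q=W.reshape(-1,3); Q=Q[np.isfinite(Q[:,2])]; q=np.array([ws(p) for p in Q]); z=Q[:,2]
    for lo,hi,y0,y1 in((68,95,50,100),(38,50,66,175)):
        m=(z>lo)&(z<hi)&(q[:,0]>-150)&(q[:,0]<140)&(q[:,1]>y0)&(q[:,1]<y1)
        if m.sum()>10: print(n,m.sum(),cv2.minAreaRect(q[m].astype(np.float32)),np.median(z[m]))
E
```

```text
clock: 9.3
position: [644.2, 185.2, 149.4]
eef_rot: [0.134, -3.138, 0.0]
force: [-0.0, -0.6, -0.3]
width: 9.7
grip_force: 0.0
9.3 [644.17746067 185.16045538 149.44446508] [ 93.58341285 183.77087897] 9.716777626873007
x -0.15 y 0.13 z 12.84 yaw -0.001 tool y at 94.88 tilt [-0.001 -0.    -1.   ]
wrist 1706 ((82.44990539550781, 71.93709564208984), (17.14748764038086, 70.22537231445312), 89.78752899169922) 79.91253081589505
wrist 13630 ((6.668190002441406, 99.85594940185547), (232.7365264892578, 72.5220718383789), 6.52198600769043) 43.14099008000227
top 165 ((83.63107299804688, 71.17060852050781), (70.4214859008789, 16.193004608154297), 0.030861003324389458) 79.58327737637188
top 1652 ((-1.9522781372070312, 106.2178955078125), (249.7392120361328, 55.285987854003906), 6.520730495452881) 42.72077542100631
```

View pics/wrist3.png

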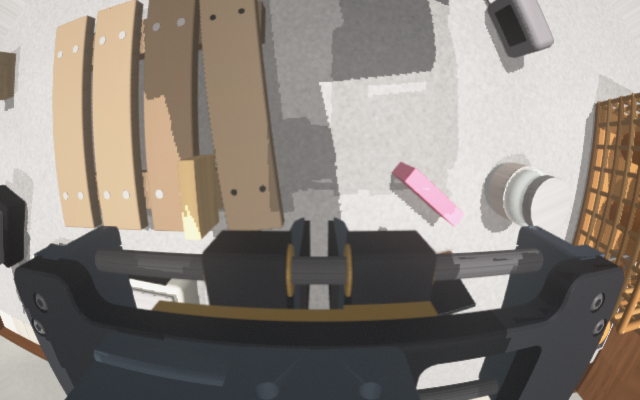

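The wrist picture shows the spacer standing upright at (197,190) against the neighbour slat. The fit gives stand (83.5, 71.5), yaw 0 and top at z = 80. The loose slat hasn't moved. Lowering outside it at (322,240).

```bash
python3 -m creep '[{"x":-0.1,"y":0,"z":4,"yaw":0},{"x":-0.1,"y":0,"z":8,"yaw":0},{"x":-0.1,"y":0,"z":11,"yaw":0},{"x":-0.1,"y":0,"z":12.5,"yaw":0},{"x":-0.1,"y":0,"z":12.8,"yaw":0},{"x":-0.1,"y":0,"z":12.8,"yaw":0}]'
python3 -c "
from h import *
s=ctrl.read_state();print(s['position'],ws(s['position']),s['force']);plan([*sw(95,160),21],94.95)"
```

```text
clock: 10.0
position: [645.8, 186.3, 22.5]
eef_rot: [-0.135, 3.138, 0.0]
force: [-0.4, 0.5, 0.3]
width: 0.6
grip_force: 0.0
[645.77485309 186.26059905  22.54319527] [ 95.269775   184.72908634] [-0.38244807  0.48998378  0.28518719]
x 0.03 y -2.47 z 0.15 yaw -0.001 tool y at 94.92 tilt [ 0.001  0.    -1.   ]
```

```bash
python3 -m creep '[{"x":0,"y":-1,"z":0,"yaw":0},{"x":0,"y":-2,"z":0,"yaw":0},{"x":0,"y":-2.5,"z":0,"yaw":0},{"x":0,"y":-2.6,"z":0,"yaw":0},{"x":0,"y":-2.7,"z":0,"yaw":0},{"x":0,"y":-2.8,"z":0,"yaw":0},{"x":0,"y":-2.9,"z":0,"yaw":0},{"x":0,"y":-3,"z":0,"yaw":0}]'
python3 -c "
from h import *
s=ctrl.read_state();print(s['position'],ws(s['position']),s['force'])"
```

```text
clock: 10.8
position: [647.9, 156.7, 21.9]
eef_rot: [-0.136, 3.139, 0.0]
force: [0.2, 0.9, -0.5]
width: 0.4
grip_force: 0.6
[647.86449536 156.71704041  21.90341625] [ 94.80241738 155.11540641] [ 0.15558446  0.89130358 -0.51294882]
```

```bash
python3 -m creep '[{"x":0,"y":-0.1,"z":0,"yaw":0},{"x":0,"y":-0.2,"z":0,"yaw":0},{"x":0,"y":-0.3,"z":0,"yaw":0},{"x":0,"y":-0.4,"z":0,"yaw":0},{"x":0,"y":-0.5,"z":0,"yaw":0},{"x":0,"y":-0.6,"z":0,"yaw":0},{"x":0,"y":-0.6,"z":0,"yaw":0}]'
python3 - <<'E'
from h import *
s=ctrl.read_state();print(s['clock'],s['position'],ws(s['position']),s['force'])
c=optics.read_camera("top"); W=cloud(c)
Q=W.reshape(-1,3); Q=Q[np.isfinite(Q[:,2])]; q=np.array([ws(p) for p in Q]); z=Q[:,2]
m=(z>38)&(z<50)&(abs(q[:,0])<140)&(q[:,1]>66)&(q[:,1]<175); print(m.sum(),cv2.minAreaRect(q[m].astype(np.float32)))
E
```

```text
clock: 11.5
position: [648.8, 150.8, 22.1]
eef_rot: [-0.135, 3.138, 0.001]
force: [1.9, 4.3, 0.0]
width: 0.4
grip_force: 1.9
11.5 [648.83098612 150.78258564  22.08814318] [ 95.25324096 149.11968994] [1.90102528 4.29064766 0.01953727]
716 ((-22.081253051757812, 92.50767517089844), (211.4256134033203, 35.15825653076172), 2.2747769355773926)
```

```bash
python3 -m creep '[{"x":0,"y":-0.05,"z":0,"yaw":0},{"x":0,"y":-0.1,"z":0,"yaw":0},{"x":0,"y":-0.15,"z":0,"yaw":0},{"x":0,"y":-0.2,"z":0,"yaw":0},{"x":0,"y":-0.2,"z":0,"yaw":0}]'
python3 - <<'E'
from h import *
s=ctrl.read_state();print(s['clock'],s['position'],ws(s['position']),s['force'])
for n in("wrist","top","scene"):
    c=optics.read_camera(n); cv2.imwrite(f"pics/{n}4.png",c["frame"][:,:,::-1])
    if n=="wrist":
        M=np.array(c["mount"]); d=c["range_z"].astype(float); v,u=np.mgrid[:400,:640]
        a,b=(u-c["cx"])/c["fx"],(v-c["cy"])/c["fy"]; r=np.hypot(a,b)+1e-9; k=np.tan(np.minimum(r,1.5))/r
        W=(np.dstack([a*k*d,b*k*d,d])@M[:3,:3].T+M[:3,3])@Ro.from_rotvec(s["eef_rot"]).as_matrix().T+s["position"]; W[d<=0]=np.nan
    else: W=cloud(c)
    Q=W.reshape(-1,3); Q=Q[np.isfinite(Q[:,2])]; q=np.array([ws(p) for p in Q]); z=Q[:,2]
    for xx in range(-120,125,20):
        h=np.sort(q[(abs(q[:,0]-xx)<2)&(q[:,1]>40)&(q[:,1]<150)&(z>37)&(z<50),1])
        if len(h)>10:
            g=np.where(np.diff(h)>5)[0]; print(n,xx,[(float(h[i].round(1)),float(h[i+1].round(1))) for i in g],h[-1].round(1))
E
```

```text
clock: 12.05
position: [649.3, 149.1, 22.2]
eef_rot: [-0.135, 3.137, 0.001]
force: [4.5, 6.3, -0.5]
width: 0.3
grip_force: 2.9
12.05 [649.27621792 149.08238475  22.23474361] [ 95.55010806 147.38741273] [ 4.49272078  6.2867879  -0.47496297]
wrist -40 [(64.3, 78.3)] 132.6
wrist -20 [(64.3, 78.4)] 133.1
wrist 0 [(64.0, 79.1)] 133.6
wrist 20 [(64.2, 79.5)] 133.8
wrist 40 [(64.1, 79.5)] 134.3
wrist 60 [] 134.7
wrist 80 [] 149.5
wrist 120 [] 91.0
top -120 [(61.5, 75.2)] 91.5
top -100 [(62.5, 75.8)] 92.0
top -80 [(63.1, 76.5)] 92.9
top -60 [(60.9, 77.1)] 96.4
top -40 [(61.8, 78.0), (78.0, 83.5)] 99.8
top -20 [(62.4, 78.9)] 100.8
top 0 [(60.5, 79.5)] 104.3
top 20 [(61.0, 80.1)] 107.8
top 40 [(56.0, 61.6), (61.9, 80.9)] 102.8
top 60 [(62.7, 82.0)] 103.2
top 100 [] 61.3
top 120 [] 59.4
scene -120 [(65.9, 79.5), (83.5, 89.9), (96.9, 102.8), (107.1, 112.8), (114.0, 120.6)] 127.6
scene -100 [(45.0, 54.7), (64.4, 80.9), (80.9, 97.8), (100.3, 107.7), (128.7, 134.6)] 134.6
scene -80 [(66.2, 78.0), (92.2, 115.8), (118.5, 125.4), (128.5, 133.5)] 135.5
scene -60 [(43.8, 56.4), (66.9, 79.2), (103.3, 110.5), (113.0, 119.1), (119.1, 129.3)] 129.3
scene -40 [(48.7, 54.9), (57.9, 64.3), (64.3, 80.5), (90.6, 96.8), (96.8, 107.3), (107.3, 114.6)] 133.6
scene -20 [(53.2, 58.8), (62.0, 81.0), (85.9, 90.9), (90.9, 98.0)] 100.8
scene 0 [(66.4, 83.1), (89.7, 95.8)] 95.8
scene 60 [(46.0, 55.0), (68.3, 118.7), (118.7, 130.4)] 130.4
scene 80 [(52.5, 58.0), (68.6, 107.9)] 139.9
scene 100 [(42.2, 48.3), (57.8, 63.2), (67.9, 92.8), (110.3, 116.5), (129.9, 135.5)] 138.8
scene 120 [(65.2, 86.3), (86.3, 93.0), (101.7, 108.0), (108.0, 114.4), (114.4, 120.6), (120.6, 127.3)] 127.3
```

View pics/wrist4.png

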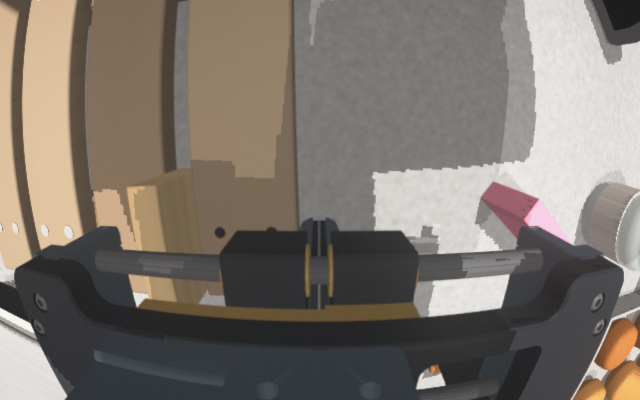

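Slat is on the spacer's near corner, with about 0.02–0.03 rad left to turn. I'll keep pushing gently.

```bash
python3 -m creep '[{"x":0,"y":-0.05,"z":0,"yaw":0},{"x":0,"y":-0.1,"z":0,"yaw":0},{"x":0,"y":-0.1,"z":0,"yaw":0},{"x":0,"y":-0.1,"z":0,"yaw":0}]'
python3 -c "
from h import *
s=ctrl.read_state();print(s['position'],ws(s['position']),s['force'],s['wrist_torque'])"
python3 -m creep '[{"x":0,"y":-0.05,"z":0,"yaw":0},{"x":0,"y":-0.1,"z":0,"yaw":0},{"x":0,"y":-0.1,"z":0,"yaw":0},{"x":0,"y":-0.1,"z":0,"yaw":0}]'
python3 -c "
from h import *
s=ctrl.read_state();print(s['position'],ws(s['position']),s['force'],s['wrist_torque'])"
```

```text
clock: 12.6
position: [650.1, 148.5, 22.6]
eef_rot: [-0.135, 3.135, 0.002]
force: [6.4, 10.6, -0.9]
width: 0.4
grip_force: 4.6
[650.05672706 148.45329682  22.56923314] [ 96.27342449 146.69332377] [ 6.36272434 10.62300892 -0.91827909] [ 1.76371565 -1.02210646  0.15206797]
clock: 13.0
position: [650.7, 148.1, 22.9]
eef_rot: [-0.135, 3.134, 0.003]
force: [7.8, 14.8, -0.4]
width: 0.6
grip_force: 7.1
[650.723039   148.09332393  22.88482122] [ 96.90619057 146.2771998 ] [ 7.82006914 14.76844193 -0.40493446] [ 2.58994082 -1.3048895   0.18936882]
```

```bash
cat >> h.py <<'E'
def slat():
    s=ctrl.read_state(); print(s['clock'],s['position'].round(1) if hasattr(s['position'],'round') else s['position'],ws(s['position']).round(2),np.round(s['force'],1))
    for n in("wrist","top"):
        c=optics.read_camera(n); cv2.imwrite(f"pics/{n}_{s['clock']:.1f}.png",c["frame"][:,:,::-1])
        if n=="wrist":
            M=np.array(c["mount"]); d=c["range_z"].astype(float); v,u=np.mgrid[:400,:640]
            a,b=(u-c["cx"])/c["fx"],(v-c["cy"])/c["fy"]; r=np.hypot(a,b)+1e-9; k=np.tan(np.minimum(r,1.5))/r
            W=(np.dstack([a*k*d,b*k*d,d])@M[:3,:3].T+M[:3,3])@Ro.from_rotvec(s["eef_rot"]).as_matrix().T+s["position"]; W[d<=0]=np.nan
        else: W=cloud(c)
        Q=W.reshape(-1,3); Q=Q[np.isfinite(Q[:,2])]; q=np.array([ws(p) for p in Q]); z=Q[:,2]
        L=[]
        for xx in range(-120,45,5):
            h=np.sort(q[(abs(q[:,0]-xx)<2.4)&(q[:,1]>40)&(q[:,1]<150)&(z>37)&(z<50),1])
            g=np.where(np.diff(h)>8)[0]
            if len(g)==1: L.append((xx,h[g[0]],h[g[0]+1],h[-1]))
        L=np.array(L)
        if len(L)>4: print(n,"n",len(L),"neighbour, inner, outer edge [slope, y(0)]:",[np.polyfit(L[:,0],L[:,j],1).round(3).tolist() for j in(1,2,3)])
        m=(z>72)&(z<88)&(q[:,0]>30)&(q[:,0]<135)&(q[:,1]>55)&(q[:,1]<90)
        if m.sum()>20: print("  spacer",m.sum(),cv2.minAreaRect(q[m].astype(np.float32)),np.median(z[m]))
E
python3 -m creep '[{"x":-0.1,"y":-0.05,"z":0,"yaw":0},{"x":-0.1,"y":-0.05,"z":0,"yaw":0},{"x":-0.1,"y":-0.05,"z":0,"yaw":0}]'
python3 -c "
from h import *
slat()"
```

```text
clock: 13.3
position: [651.0, 148.0, 22.6]
eef_rot: [-0.135, 3.136, 0.003]
force: [3.7, 17.9, -0.4]
width: 0.6
grip_force: 9.1
13.3 [651.  148.   22.6] [ 97.17 146.16] [ 3.7 17.9 -0.4]
wrist n 17 neighbour, inner, outer edge [slope, y(0)]: [[-0.004, 64.464], [0.005, 79.779], [0.21, 131.715]]
  spacer 3612 ((78.0346450805664, 71.57999420166016), (17.89314079284668, 61.74705505371094), 89.40577697753906) 79.99360653836412
top n 33 neighbour, inner, outer edge [slope, y(0)]: [[0.0, 61.794], [0.003, 79.977], [0.116, 101.617]]
  spacer 39 ((56.77011489868164, 70.89033508300781), (15.977193832397461, 16.089130401611328), 85.29088592529297) 78.96077299849877
```

```bash
python3 -m creep '[{"x":-0.05,"y":-0.05,"z":0,"yaw":0},{"x":-0.05,"y":-0.1,"z":0,"yaw":0},{"x":-0.05,"y":-0.1,"z":0,"yaw":0},{"x":-0.05,"y":-0.1,"z":0,"yaw":0},{"x":-0.05,"y":-0.1,"z":0,"yaw":0}]'
python3 -c "
from h import *
slat()"
```

```text
clock: 13.9
position: [651.1, 147.9, 22.5]
eef_rot: [-0.134, 3.136, 0.005]
force: [1.9, 27.4, 0.1]
width: 0.6
grip_force: 13.5
13.9 [651.1 147.9  22.5] [ 97.3  146.06] [ 1.9 27.4  0.1]
wrist n 18 neighbour, inner, outer edge [slope, y(0)]: [[0.002, 64.394], [-0.003, 79.87], [0.179, 132.242]]
  spacer 3622 ((77.87767028808594, 71.73676300048828), (61.35800552368164, 17.666889190673828), 0.6062670350074768) 79.95692388984696
top n 33 neighbour, inner, outer edge [slope, y(0)]: [[0.0, 61.798], [-0.002, 79.86], [0.111, 100.855]]
  spacer 38 ((56.53376007080078, 70.99249267578125), (16.261442184448242, 16.17503547668457), 82.85692596435547) 79.02205812969378
```

```bash
ls pics; cp pics/wrist_13.9.png pics/fin.png
```

```text
crop1.png
scene0.png
scene4.png
top0.png
top3.png
top4.png
top_13.3.png
top_13.9.png
w1.png
w2.png
wrist3.png
wrist4.png
wrist_13.3.png
wrist_13.9.png
```

View pics/fin.png

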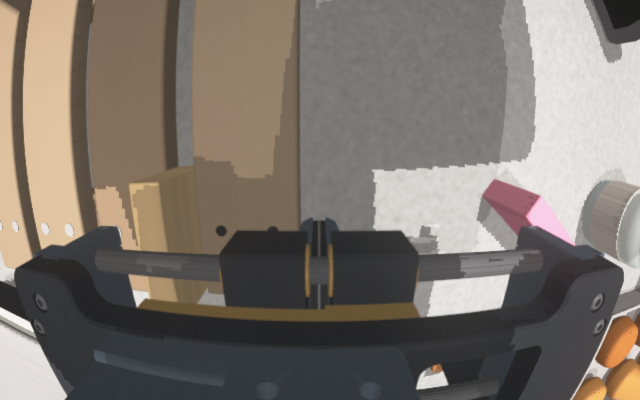

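The slat's inner edge at (192,100) now runs parallel to the neighbour and lies along the spacer at (165,200). The fingertips at (320,240) press its outer side with 27 N. Handing in.

```bash
python3 -c "
from h import *
print(workorder.hand_in())"
```

```text
the job is handed in; nothing more can be done
None
```

Job handed in at about 14 s: the spacer stands upright on the far bearer along the fixed neighbour slat, and the loose slat lies snug along it, parallel to within about 0.005 rad and held pressed with about 27 N; no verdict came back.

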